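# Put the tested work lamps away

## Robot

A 6-joint arm with a two-finger parallel gripper is mounted at the origin on the work surface. World frame = base frame: x ahead of the robot, y to its left, z up, the work surface at z = 0. Lengths are in m, angles in rad, forces in N, time in s.
With the tool pointing down it reaches from about 0.35 to 0.8 m from the base axis. Payload 7.3 kg.
Tool frame: the origin (TCP) lies on the centre line of the jaws, within the pads' length; the fingertips stand 19 mm ahead of it and the grasp point (between the pads) is the TCP (arm.tip_extent is the distance from the TCP to the fingertips, in m); z points along the fingers, y is the line along which they close (so a half turn about z gives the same grasp; the last joint's range is limited). The gripper opens to 85 mm and grips with 20 to 120 N. Pads are 22 mm wide; open, the fingers measure 114 mm over their backs; the gripper's body (76 mm by 85 mm) begins 54 mm behind the grasp point. The pads swing forward as they close: fully open they stand 13 mm farther back than shut.
Start: joints at [-1.431, 0.342, 1.524, -0, 1.275, -0.146], TCP at [0.148, -0.504, 0.25] pointing down, gripper open.
Joint ranges: [-2.53, 2.53], [-0.77, 2.02], [0.04, 2.7], [-1, 4.14], [0.28, 2.66], [-3.11, 3.11]. Speed limits (rad/s): [2.57, 2.57, 3.14, 3.14, 3.14, 3.14].

## Interface

Orientations are given as a rotation vector (axis times angle).
In Python, from plant import arm, effector, inverse_kinematics, imaging, models gives the robot as it stands. The module is installed in compiled form; this text tells all that it offers. Calls block until the motion is done:
- arm.reach(position, orientation): joint-space move of the TCP to a pose.
- arm.move_linear(position, ori=None, velocity=0.15): straight line of the TCP; ori=None keeps the orientation; velocity is the mean speed in m/s.
- arm.goto_joints(angles): joint-space move.
- effector.grip(opening, f_grip=None): opening from 0.0 (shut) to 1.0 (fully open); f_grip is the grip in N (None keeps the last); returns when the fingers have stopped.
- arm.sleep(seconds).
- inverse_kinematics(position, orientation): joint angles nearest the present ones, or None.
- arm.read_state(): the state.
- imaging.read_camera(name): name is "scene" or "top" or "wrist"; returns a dict with "image" (480x640x3 uint8, red, green, blue), "camera_matrix" (3x3 intrinsics, pixels), "xyz" and "attitude" of the camera in the world. Camera axes: x right, y down, z forward; pixel columns grow to the right and rows downward; lengths in m; the calibration is good to about 2 mm. The wrist camera is an equidistant fisheye: a pixel r from the principal point sees the ray r / f radians off the axis. A picture is of the moment at which its call begins. There is no depth.
A pose or a line that the arm cannot do raises arm.PlanningError and nothing moves.
- arm.hand_in(): hands the job in; it is judged then, once.
Trained networks look in the newest picture that a camera, given by its name, has taken for a name from the list of things; names that differ only in an ending like _2 or _b are one class to them, and where a whole thing is asked for, a point or a joint stands for the part that bears it (a point fixed in the world has none). Each returns a list of dicts, best first, with "conf" (0 to 1); they miss things now and then, are a little off and sometimes report something else, mostly with a low value. They report only what shows in the picture. A call takes as long as a camera call. They do not tell look-alikes from the thing itself.
- models.find_in(thing, camera): "extent" ([left, top, width, height] in pixels, round what is visible of it).
- models.pinpoint(thing, camera): "location" ([row, column] in pixels: a listed point, or the origin of a listed thing).
The state is a dict: "clock": time; "joints": joint angles; "qd": joint speeds; "joint_torque": joint torques, N m; "tcp_pos": TCP position; "tool_rot": TCP orientation; "ft_force": force on the tool from outside, world axes, zero at the start; "torque": the same for the moment, N m; "gripper_width": opening from 0.0 (shut) to 1.0 (fully open); "grip_force": force on a finger pad.
Only numpy, scipy, OpenCV 4.12 (cv2) and the standard library are available. Lean on these libraries where they do the work, as an engineer would, in place of code of your own. Each camera call takes 0.05 s, during which the arm holds its last target. There are 200 camera calls.

## Task

The cordless work lamps on the bench have been tested. Hang every lamp with a round tag by its handle on the rail, one to each double hook with the handle bar resting on both prongs, and stand every lamp with a long strip tag upright in the repair tray, one to each nest. Set them down, don't drop them or knock any over, and leave the other things on the bench where they are.

Things in the scene. Friction and masses are not known exactly. Their poses are not given: they have to be found in the camera images.
- lamp_a: cordless work lamp, 0.45 kg: box 70 mm high, black battery half behind, grey head with lens in front, under a rigid black handle (142 mm high in all). Flat on top of the grey head, white paper tag: ROUND, a 43 mm disc. Origin: underside, straight below the handle bar's middle and the centre of mass; x to the lens (box -30 to 58 mm), y along the bar (-58 to 58 mm), z up. May be absent.
- lamp_b: cordless work lamp, 0.45 kg: box 70 mm high, black battery half behind, grey head with lens in front, under a rigid black handle (142 mm high in all). Flat on top of the grey head, white paper tag: ROUND, a 43 mm disc. Origin: underside, straight below the handle bar's middle and the centre of mass; x to the lens (box -30 to 58 mm), y along the bar (-58 to 58 mm), z up. May be absent.
- lamp_c: cordless work lamp, 0.45 kg: box 70 mm high, black battery half behind, grey head with lens in front, under a rigid black handle (142 mm high in all). Flat on top of the grey head, white paper tag: ROUND, a 43 mm disc. Origin: underside, straight below the handle bar's middle and the centre of mass; x to the lens (box -30 to 58 mm), y along the bar (-58 to 58 mm), z up. May be absent.
- lamp_d: cordless work lamp, 0.45 kg: box 70 mm high, black battery half behind, grey head with lens in front, under a rigid black handle (142 mm high in all). Flat on top of the grey head, white paper tag: LONG STRIP, 104 x 18 mm. Origin: underside, straight below the handle bar's middle and the centre of mass; x to the lens (box -30 to 58 mm), y along the bar (-58 to 58 mm), z up. May be absent.
- lamp_e: cordless work lamp, 0.45 kg: box 70 mm high, black battery half behind, grey head with lens in front, under a rigid black handle (142 mm high in all). Flat on top of the grey head, white paper tag: LONG STRIP, 104 x 18 mm. Origin: underside, straight below the handle bar's middle and the centre of mass; x to the lens (box -30 to 58 mm), y along the bar (-58 to 58 mm), z up. May be absent.
- lamp_a_grip (a point): middle of the handle bar of lamp_a, 135 mm above its underside. The bar is 16 mm wide (x) by 14 mm high (z) and runs 116 mm along y; clear opening under it 58 mm high, 96 mm wide between the handle posts. Axes as the lamp.
- lamp_b_grip (a point): middle of the handle bar of lamp_b, 135 mm above its underside. The bar is 16 mm wide (x) by 14 mm high (z) and runs 116 mm along y; clear opening under it 58 mm high, 96 mm wide between the handle posts. Axes as the lamp.
- lamp_c_grip (a point): middle of the handle bar of lamp_c, 135 mm above its underside. The bar is 16 mm wide (x) by 14 mm high (z) and runs 116 mm along y; clear opening under it 58 mm high, 96 mm wide between the handle posts. Axes as the lamp.
- lamp_d_grip (a point): middle of the handle bar of lamp_d, 135 mm above its underside. The bar is 16 mm wide (x) by 14 mm high (z) and runs 116 mm along y; clear opening under it 58 mm high, 96 mm wide between the handle posts. Axes as the lamp.
- lamp_e_grip (a point): middle of the handle bar of lamp_e, 135 mm above its underside. The bar is 16 mm wide (x) by 14 mm high (z) and runs 116 mm along y; clear opening under it 58 mm high, 96 mm wide between the handle posts. Axes as the lamp.
- hook0 (a point): right-hand (lowest y) double-prong hook: midway between its prongs, level with their upper side (264 mm up), 46 mm in front of the rail. Axes as the rail (prongs stand out along -x). Two level prongs 8 mm thick, 28 mm either side in y; tips turn up at x = -40 to -53 mm to z = 20 mm. Handle goes over the tips from -x, bar middle at z = 28 to 55 mm, then down; at rest its z is 7 mm.
- hook1 (a point): middle double-prong hook: midway between its prongs, level with their upper side (264 mm up), 46 mm in front of the rail. Axes as the rail (prongs stand out along -x). Two level prongs 8 mm thick, 28 mm either side in y; tips turn up at x = -40 to -53 mm to z = 20 mm. Handle goes over the tips from -x, bar middle at z = 28 to 55 mm, then down; at rest its z is 7 mm.
- hook2 (a point): left-hand (highest y) double-prong hook: midway between its prongs, level with their upper side (264 mm up), 46 mm in front of the rail. Axes as the rail (prongs stand out along -x). Two level prongs 8 mm thick, 28 mm either side in y; tips turn up at x = -40 to -53 mm to z = 20 mm. Handle goes over the tips from -x, bar middle at z = 28 to 55 mm, then down; at rest its z is 7 mm.
- rack: fixed steel rail along y with three hooks 155 mm apart on its front (robot) side. Rail 460 mm long, 30 mm deep, 30 mm high, its middle 270 mm above the bench, on two posts 195 mm either side of centre, behind it. Origin: on the bench below the middle of the rail's front face; x away from the robot, z up.
- tray: fixed grey sheet-metal repair tray, outside 330 mm (x) by 155 mm (y), walls 30 mm high and 5 mm thick, floor 5 mm thick, parted by one wall across the middle into two open nests of about 157 by 145 mm, one lamp each. Origin: centre of its underside; x along its length, z up.
- nest_near (a point): centre of the floor of the tray nest nearer to the robot; axes as the tray.
- nest_far (a point): centre of the floor of the tray nest farther from the robot; axes as the tray.
- funnel: stainless funnel standing mouth down, 110 mm across, 120 mm high; not part of the job. Origin: centre of its underside.
- scraper: red plastic scraper lying flat under the rail, about 175 mm long, 16 mm high; not part of the job. Origin: on the bench near its middle.
- block: small wooden block, 90 by 45 by 38 mm; not part of the job. Origin: centre of its underside.
Not all that is in view belongs to the job. What is shaped like the lamp_e but blue is not meant. Leave any blue look-alike of the lamp_c alone.

How it is judged:
By the outcome, as a careful person would: the job done as asked, in the order asked, and still so for the second after the job is handed in, with the robot touching nothing.
Of lamp_a, lamp_b, lamp_c, lamp_d, lamp_e only 4 to 5 are there at a start; the rules pass over those that are not, and their reading is None.
At some moment in a run one of lamp_a, lamp_b, lamp_c, lamp_d, lamp_e may be knocked a few centimetres aside while the robot is not near it.
Once in a run the grip may slacken for a moment while it holds something.
It also fails if it takes over 210 s, if anything falls off the work surface, if the arm or the gripper's body presses on something with over 40 N, if the wrist force passes 120 N, or if a joint passes its speed limit or range.

## Working session

There is one attempt and no reset: what is moved stays moved. The work goes in short steps, each a Python script; the robot and the scene stay as the last script left them, time stands still between calls to the robot, and variables do not carry over. Pictures are saved under pics/ and viewed, at most 14 in all, crops included, and the job is handed in when it is done.

```bash
mkdir -p pics; cat > h.py <<'E'
import numpy as np, cv2
from scipy.spatial.transform import Rotation as R
from plant import arm, effector, inverse_kinematics, imaging, models
def shot(cam,name=None):
    d=imaging.read_camera(cam)
    if name: cv2.imwrite('pics/'+name,cv2.cvtColor(d['image'],cv2.COLOR_RGB2BGR))
    return d
def rot(d):
    a=np.array(d['attitude'],float)
    return a if a.shape==(3,3) else (R.from_rotvec(a).as_matrix() if a.size==3 else R.from_quat(a).as_matrix())
def ray(d,row,col,fish=False):
    K=np.array(d['camera_matrix']); x=(col-K[0,2])/K[0,0]; y=(row-K[1,2])/K[1,1]
    if fish:
        r=np.hypot(x,y); v=np.array([np.sin(r)*x/max(r,1e-9),np.sin(r)*y/max(r,1e-9),np.cos(r)])
    else: v=np.array([x,y,1.])
    return np.array(d['xyz']),rot(d)@v
def onz(d,row,col,z,fish=False):
    p,v=ray(d,row,col,fish); return p+v*(z-p[2])/v[2]
def proj(d,P,fish=False):
    K=np.array(d['camera_matrix']); c=rot(d).T@(np.array(P)-np.array(d['xyz']))
    if fish:
        r=np.hypot(c[0],c[1]); t=np.arctan2(r,c[2]); u=c[:2]/r*t
    else: u=c[:2]/c[2]
    return np.array([K[1,1]*u[1]+K[1,2],K[0,0]*u[0]+K[0,2]])
E
python3 - <<'E'
from h import *
for c in ['scene','top']:
    d=shot(c,c+'0.png'); print(c,d['camera_matrix'],d['xyz'],d['attitude'])
    for t in ['lamp_a','lamp_a_grip','lamp_d','lamp_d_grip','hook0','hook1','hook2','rack','tray','nest_near','nest_far','funnel','block','scraper']:
        for r in models.pinpoint(t,c)[:6]:
            print(t,np.round(r['location'],1),round(r['conf'],2), end=' ')
        print()
print(arm.read_state())
E
```

```text
scene [[622.78667886   0.         313.2315499 ]
 [  0.         622.78667886 246.56870354]
 [  0.           0.           1.        ]] [1.08280457 0.49139796 1.33759164] [-1.14884622 -2.562101    0.74669362]
lamp_a [269.6 235.9] 0.93 lamp_a [266.9 425.7] 0.75 lamp_a [221.5 288.7] 0.67 lamp_a [291.6 491.4] 0.67 lamp_a [262.  338.5] 0.62 lamp_a [357.1 454.3] 0.55 
lamp_a_grip [253.6 280.3] 0.63 
lamp_d [269.6 235.9] 0.93 lamp_d [266.9 425.7] 0.75 lamp_d [221.5 288.7] 0.67 lamp_d [291.6 491.4] 0.67 lamp_d [262.  338.5] 0.62 lamp_d [357.1 454.3] 0.55 
lamp_d_grip [329.  467.2] 0.77 
hook0 [351.2 396.5] 0.9 hook0 [253.3 278.7] 0.69 hook0 [300.7 336.2] 0.63 
hook1 [351.2 396.5] 0.9 hook1 [253.3 278.7] 0.69 hook1 [300.7 336.2] 0.63 
hook2 [351.2 396.5] 0.9 hook2 [253.3 278.7] 0.69 hook2 [300.7 336.2] 0.63 
rack [363.9 334. ] 0.16 
tray [309.9 184.5] 0.74 tray [203.  203.4] 0.61 
nest_near [182.3 222.2] 0.84 
nest_far [220.1 183.8] 0.95 nest_far [181.1 221.6] 0.69 nest_far [264.5 338.4] 0.52 
funnel [306.  182.5] 0.73 funnel [223.9 288.2] 0.47 funnel [329.4 466.8] 0.29 funnel [346.5 397. ] 0.2
[... 1064 characters left out ...]
er [271.2 399.7] 0.27 
{'clock': 1.5, 'joints': array([-1.43094689e+00,  3.42016306e-01,  1.52409994e+00, -2.38758579e-05,
        1.27542129e+00, -1.46005019e-01]), 'qd': array([-0.00027003, -0.00024943,  0.00125627,  0.00097339,  0.00113543,
        0.00102577]), 'joint_torque': array([ 4.51603655e-04, -4.33557200e+01, -2.46267968e+01, -1.15497278e-04,
        3.31710462e-04,  2.97461597e-06]), 'tcp_pos': array([ 0.14805183, -0.50370252,  0.25031306]), 'tool_rot': array([ 3.10950267e+00,  4.47494882e-01, -3.61458951e-05]), 'ft_force': array([0.71284724, 0.15390585, 1.07177128]), 'torque': array([-0.03159303,  0.01449378, -0.00584449]), 'grip_force': 0.0, 'gripper_width': 1.002412650777101}
```

View pics/top0.png

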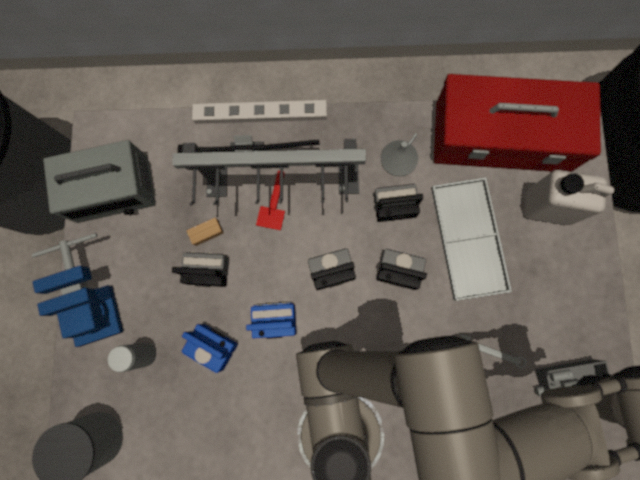

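View pics/scene0.png

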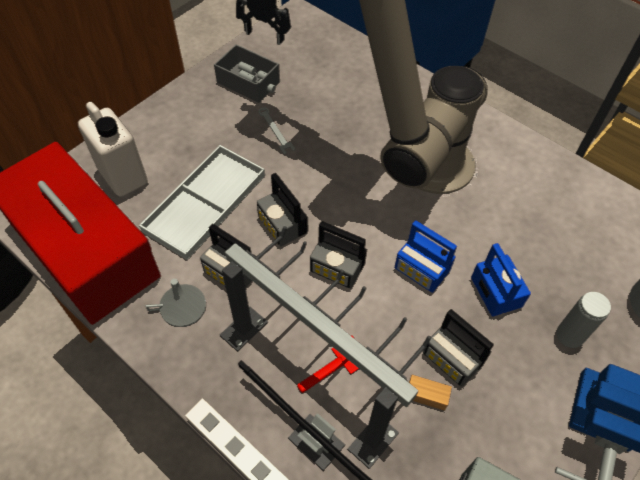

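Two strip-tag lamps, tags at about (203,262) and (397,190) in the top view, and two round-tag lamps, at about (331,262) and (403,262). The lenses point roughly +x. The blue lamps are decoys. Next I triangulate coarsely, then take wrist views.

```bash
cat >> h.py <<'E'
def tri(obs):
    A=np.zeros((3,3));b=np.zeros(3);L=[]
    for p,v in obs:
        v=v/np.linalg.norm(v);M=np.eye(3)-np.outer(v,v);A+=M;b+=M@p;L.append((p,v,M))
    x=np.linalg.solve(A,b); return x,max(np.linalg.norm(M@(x-p)) for p,v,M in L)
def down(yaw):  # tool y axis at angle yaw from world x ; tool z down
    y=np.array([np.cos(yaw),np.sin(yaw),0]);z=np.array([0,0,-1.]);x=np.cross(y,z)
    return R.from_matrix(np.c_[x,y,z]).as_rotvec()
E
python3 - <<'E'
from h import *
t=shot('top');s=shot('scene')
for n,a,b in [('hookHi',(181.3,205.6),(351.2,396.5)),('hookMid',(184.9,266.9),(300.7,336.2)),('nfar',(208.3,462.8),(220.1,183.8)),('nnear',(266.6,476.9),(182.3,222.2)),
  ]:
    print(n,*tri([ray(t,*a),ray(s,*b)]))
for n,a in [('stripR',(190,397)),('stripL',(262,203)),('roundM',(262,331)),('roundR',(262,403)),('funnel',(160,399))]:
    print(n,onz(t,*a,0.071))
for n,a in [('rail L',(160,174)),('rail R',(157,365))]: print(n,onz(t,*a,0.285))
j=arm.read_state()['joints']; 
for yaw in [0,np.pi/2,np.pi]:
    print(yaw,inverse_kinematics([0.45,0.0,0.4],down(yaw)))
arm.reach([0.42,-0.12,0.42],down(0) if inverse_kinematics([0.42,-0.12,0.42],down(0)) is not None else down(np.pi))
d=shot('wrist','w1.png');print(d['xyz'],d['attitude'],d['camera_matrix'],arm.read_state()['joints'])
for th in ['lamp_a','lamp_a_grip','hook0']:
    for r in models.pinpoint(th,'wrist'): 
        rr=r['location'];print(th,np.round(rr,1),round(r['conf'],2),onz(d,*rr,{'lamp_a':0,'lamp_a_grip':.135,'hook0':.264}[th],True).round(3))
E
```

```text
hookHi [0.63547157 0.30734468 0.2684016 ] 0.000342112483470017
hookMid [0.62580443 0.15784365 0.26322664] 0.003115379789982328
nfar [ 0.60912931 -0.36443115  0.02227188] 6.417012643513526e-06
nnear [ 0.44415685 -0.39912822 -0.00544649] 0.0004433645653818973
stripR [ 0.65499537 -0.17374195  0.071     ]
stripL [0.46636966 0.36420856 0.071     ]
roundM [0.45811347 0.01413604 0.071     ]
roundR [ 0.45352111 -0.18058531  0.071     ]
funnel [ 0.7419383  -0.18338297  0.071     ]
rail L [0.68547834 0.37955769 0.285     ]
rail R [ 0.67944886 -0.07503612  0.285     ]
0 [-1.70604169e-01  1.23323607e-01  1.40608937e+00 -4.44089210e-16
  1.61217968e+00 -1.70604169e-01]
1.5707963267948966 [-0.17060417  0.12332361  1.40608937  0.          1.61217968 -1.7414005 ]
3.141592653589793 [-0.17060417  0.12332361  1.40608937  0.          1.61217968  2.97098848]
[ 0.42010489 -0.05231153  0.54359608] [ 2.86873640e+00 -2.55424982e-04 -2.21763050e-03] [[371.64829954   0.         322.99058464]
 [  0.         371.64829954 237.72798536]
 [  0.           0.           1.        ]] [-4.55636030e-01  9.54198288e-02  1.38693724e+00 -1.70416099e-04
  1.66022139e+00 -4.54012765e-01]
lamp_a [ 94.9 329.8] 0.98 [0.429 0.009 0.   ]
lamp_a [220.9 448.2] 0.92 [ 0.614 -0.177  0.   ]
lamp_a [218.3 326.6] 0.74 [ 0.425 -0.174  0.   ]
```

View pics/w1.png

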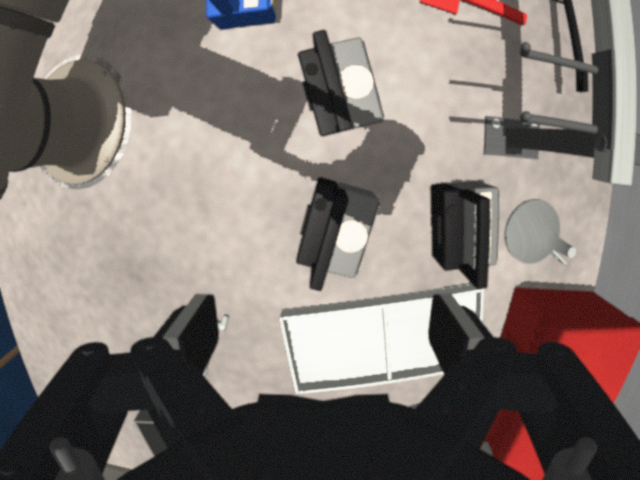

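```bash
cat >> h.py <<'E'
from scipy.optimize import minimize
def boxpts(x0,x1,y0,y1,z0,z1): return np.array([[x,y,z] for x in(x0,x1) for y in(y0,y1) for z in(z0,z1)])
PARTS=[boxpts(-.03,.058,-.058,.058,0,.07),boxpts(-.008,.008,-.058,.058,.128,.142),boxpts(-.008,.008,-.058,-.048,.07,.142),boxpts(-.008,.008,.048,.058,.07,.142)]
def wpts(P,pose,z=0): 
    c,s=np.cos(pose[2]),np.sin(pose[2]); return P@np.array([[c,s,0],[-s,c,0],[0,0,1]])+[pose[0],pose[1],z]
def hulls(d,pose,fish,z=0):
    return [cv2.convexHull(np.array([proj(d,p,fish)[::-1] for p in wpts(P,pose,z)],np.float32)) for P in PARTS]
def fgmask(im):
    f=im.astype(float); r,b=f[...,0],f[...,2]
    return ((b/(r+1)>0.93)|(r<40)).astype(np.uint8)
def fit(d,pose0,fish=True,z=0):
    m=fgmask(cv2.GaussianBlur(d['image'],(3,3),0)); c=proj(d,[pose0[0],pose0[1],.07],fish)
    win=np.zeros_like(m); cv2.circle(win,(int(c[1]),int(c[0])),int(105*0.42/(d['xyz'][2]-.0)*1.15),1,-1)
    def cost(p):
        r=np.zeros(m.shape,np.uint8)
        for h in hulls(d,p,fish,z): cv2.fillConvexPoly(r,(h*16).astype(np.int32),1,shift=4)
        return ((r!=m)&(win>0)).sum()/max(r.sum(),1)
    best=None
    for dy in (-.3,0,.3):
        s=np.array(pose0)+[0,0,dy]
        o=minimize(cost,s,method='Nelder-Mead',options=dict(initial_simplex=[s,s+[.02,0,0],s+[0,.02,0],s+[0,0,.15]],xatol=1e-4,fatol=1e-4))
        if best is None or o.fun<best.fun: best=o
    return best.x,best.fun
def overlay(d,pose,fish=True,z=0,sz=(200,150),scale=2):
    im=cv2.cvtColor(d['image'],cv2.COLOR_RGB2BGR); c=proj(d,[pose[0],pose[1],.07+z],fish).astype(int)
    x0=int(np.clip(c[1]-sz[0]//2,0,640-sz[0]));y0=int(np.clip(c[0]-sz[1]//2,0,480-sz[1]))
    cr=cv2.resize(im[y0:y0+sz[1],x0:x0+sz[0]],None,fx=scale,fy=scale)
    for h in hulls(d,pose,fish,z)[:2]: cv2.polylines(cr,[((h-[x0,y0])*scale).astype(np.int32)],True,(0,255,0),1)
    return cr
E
python3 - <<'E'
from h import *
import pickle
T={}
def go(p): arm.reach(p,down(0))
ov=[]
L={'RR':(.425,-.174,-.1),'SR':(.614,-.177,-.05),'RM':(.429,.009,.1),'SL':(.44,.36,0)}
for k,p in L.items():
    go([p[0]+.01,p[1]+.0,.34]); arm.sleep(.2); d=shot('wrist'); T[k]=d
    x,f=fit(d,p); print(k,x.round(4),round(f,3)); ov.append(overlay(d,x))
    print([(np.round(onz(d,*r['location'],.135,True)[:2],3),round(r['conf'],2)) for r in models.pinpoint('lamp_a_grip','wrist')])
cv2.imwrite('pics/m1.png',np.vstack([np.hstack(ov[:2]),np.hstack(ov[2:])]))
arm.reach([.52,.15,.45],down(0)); arm.sleep(.2); d=shot('wrist','w2.png'); T['rack']=d
print([(np.round(onz(d,*r['location'],.264,True)[:2],3),np.round(r['location']),round(r['conf'],2)) for r in models.pinpoint('hook0','wrist')])
pickle.dump(T,open('T.pkl','wb')); print(arm.read_state()['clock'])
E
```

```text
RR [ 0.4243 -0.1711 -0.2855] 0.455
[]
SR [ 0.613  -0.1717  0.0786] 0.888
[]
RM [0.4295 0.0108 0.2591] 0.417
[]
SL [ 0.4363  0.3701 -0.0692] 0.297
[]
[(array([0.628, 0.308]), array([ 40., 451.]), 0.58)]
9.6917
```

View pics/m1.png

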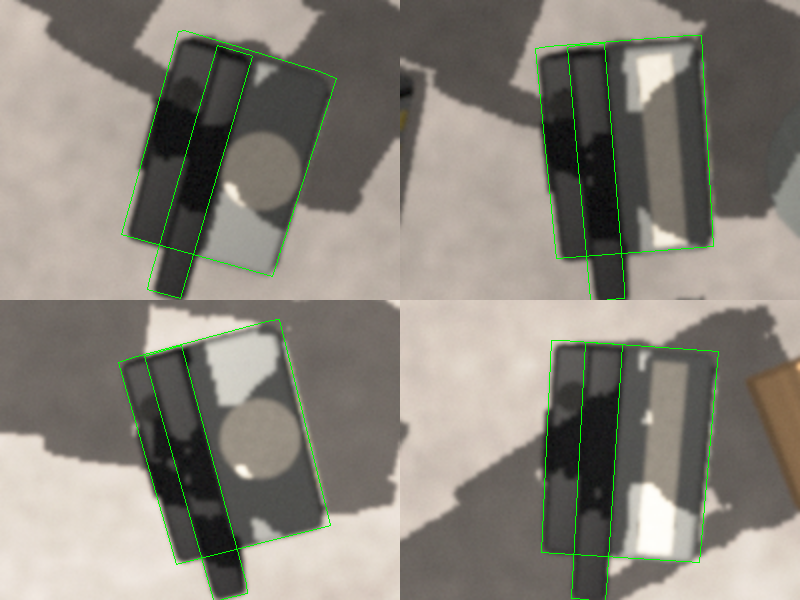

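View pics/w2.png

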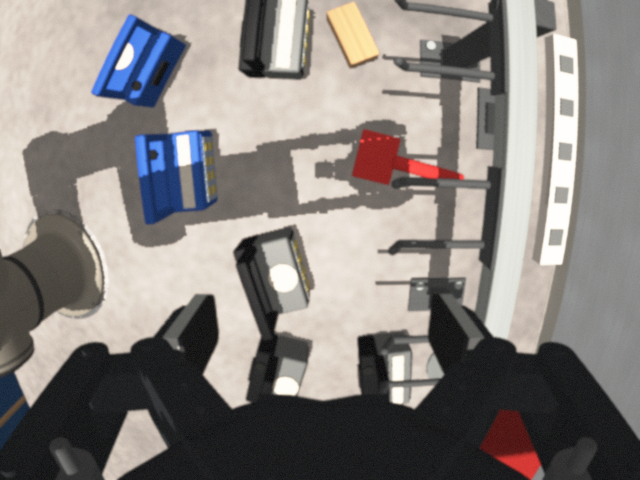

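The lamp fits overlay well. I now fit the rack from prong tips (4,399), (64,401), (183,396), (246,394) and roots near column 490, and fit the tray from its corners.

```bash
python3 - <<'E'
from h import *
import pickle
from scipy.optimize import least_squares
T=pickle.load(open('T.pkl','rb')); d=T['rack']
P=[];O=[]
for y,t,r in [(.183,(5,399),None),(.127,(65,401),(75,493)),(.028,(183,396),(184,489)),(-.028,(247,394),(244,484))]:
    P.append([-.0925,y,.282]);O.append(t)
    if r: P.append([0,y,.262]);O.append(r)
P=np.array(P);O=np.array(O,float)
f=lambda p:(np.array([proj(d,q,True) for q in wpts(P,p)])-O).ravel()
o=least_squares(f,[.667,.15,0]);print('rack',o.x,o.fun.reshape(-1,2).round(1).tolist())
for k,y in enumerate((-.155,0,.155)): print('hook',k,wpts(np.array([[-.046,y,.264]]),o.x))
im=cv2.cvtColor(d['image'],cv2.COLOR_RGB2BGR)
cr=cv2.resize(im[0:280,340:560],None,fx=2.1,fy=2.1)
for y in(.183,.127,.028,-.028):
    for a,b in [((-.099,y,.264),(0,y,.264)),((-.099,y,.264),(-.099,y,.284))]:
        q=[tuple(((proj(d,wpts(np.array([v]),o.x)[0],True)[::-1]-[340,0])*2.1).astype(int)) for v in (a,b)]
        cv2.line(cr,tuple(map(int,q[0])),tuple(map(int,q[1])),(0,255,0),1)
# tray from top0 corners at z=.03
t=shot('top');C=np.array([[-.165,.0775,.03],[.165,.0775,.03],[.165,-.0775,.03],[-.165,-.0775,.03]])
O2=np.array([(299,457),(185,432),(178,486),(291,509)],float)
o2=least_squares(lambda p:(np.array([proj(t,q) for q in wpts(C,p)])-O2).ravel(),[.52,-.38,-.15]);print('tray',o2.x,o2.fun.round(1))
for s in (-.081,.081): print('nest',wpts(np.array([[s,0,.005]]),o2.x))
im=cv2.cvtColor(t['image'],cv2.COLOR_RGB2BGR); cv2.polylines(im,[np.array([proj(t,q)[::-1] for q in wpts(C,o2.x)]).astype(np.int32)],True,(0,255,0),1)
c2=cv2.resize(im[165:315,410:520],None,fx=2.8,fy=3)
c2=cv2.resize(c2,(300,cr.shape[0])); cv2.imwrite('pics/m2.png',np.hstack([cr,c2]))
E
```

```text
rack [ 0.67059012  0.1537495  -0.00148789] [[-7.8, -1.1], [-3.3, -2.0], [1.6, 1.9], [2.0, 0.8], [1.6, 1.9], [5.0, -0.6], [1.1, 0.8]]
hook 0 [[ 0.62435955 -0.00118188  0.264     ]]
hook 1 [[0.62459018 0.15381795 0.264     ]]
hook 2 [[0.6248208  0.30881777 0.264     ]]
tray [ 0.52446305 -0.37865769  0.12945404] [ 0.8 -2.   0.   0.3 -1.2 -0.3  0.2  1.9]
nest [[ 0.44414081 -0.38911421  0.005     ]]
nest [[ 0.60478528 -0.36820118  0.005     ]]
```

View pics/m2.png

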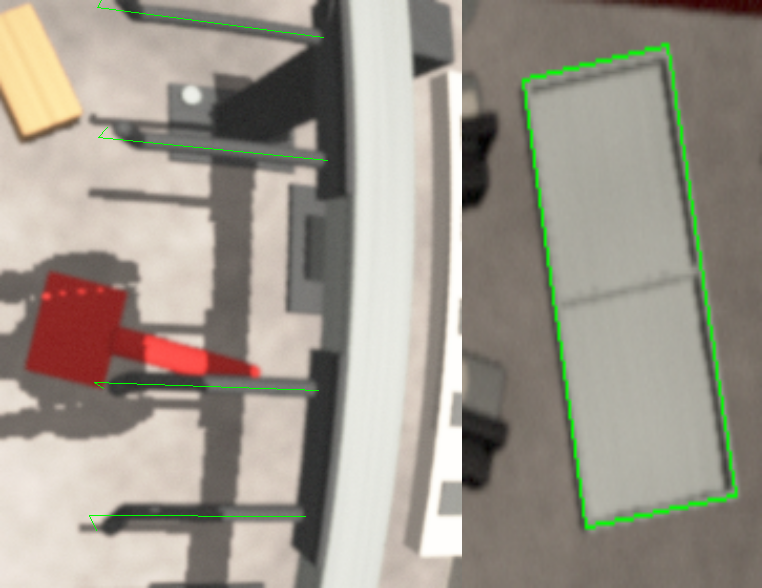

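```bash
cat >> h.py <<'E'
def st(): return arm.read_state()
def fz(n=5):
    v=[]
    for _ in range(n): v.append(st()['ft_force'][2]); arm.sleep(.02)
    return np.mean(v)
def look(pose,fitit=True):
    arm.reach([pose[0]+.01,pose[1],.34],down(0)); arm.sleep(.2); d=shot('wrist')
    x,f=fit(d,pose); print('fit',x.round(4),round(f,3)); return d,x
def pick(pose):
    x,y,w=pose; o=down(w); effector.grip(.6)
    arm.reach([x,y,.24],o); arm.move_linear([x,y,.135],velocity=.12); f0=fz()
    effector.grip(0.,80); arm.sleep(.2); print('w',st()['gripper_width'],st()['grip_force'])
    arm.move_linear([x,y,.16],velocity=.05); arm.sleep(.2); s=st(); print('lift df',fz()-f0,s['gripper_width'],s['grip_force'])
    arm.move_linear([x,y,.32],velocity=.15); print('up',st()['gripper_width'],st()['grip_force'],fz()-f0); return f0
def settle(z0,zmin,f0,thr=2.5,step=.0015):
    """lower slowly until f0-relative load is carried by the support"""
    p=st()['tcp_pos'].copy(); a=fz(); z=z0
    while z>zmin:
        z-=step; arm.move_linear([p[0],p[1],z],velocity=.02); 
        if fz(3)-a>thr: break
    print('settled z',z,'df',fz()-a,'held',a-f0); return z
E
python3 - <<'E'
from h import *
d,x=look((.4243,-.1711,-.2855))
f0=pick(x)
H=(.626,0.0)
arm.move_linear([.48,H[1],.315],down(0),velocity=.15); arm.sleep(.3)
cv2.imwrite('pics/c1.png',cv2.cvtColor(shot('wrist')['image'],cv2.COLOR_RGB2BGR)); s=st();print(s['gripper_width'],s['grip_force'],fz()-f0,s['clock'])
E
```

```text
fit [ 0.4243 -0.1718 -0.2837] 0.443
w 0.17067178060094465 79.40293192863464
lift df -4.360179655256447 0.17043380531851307 78.07779908180237
up 0.17041777382435866 78.11643362045288 -4.5354062271060185
0.1725768294177199 78.04924249649048 -4.05188709999751 17.8917
```

View pics/c1.png

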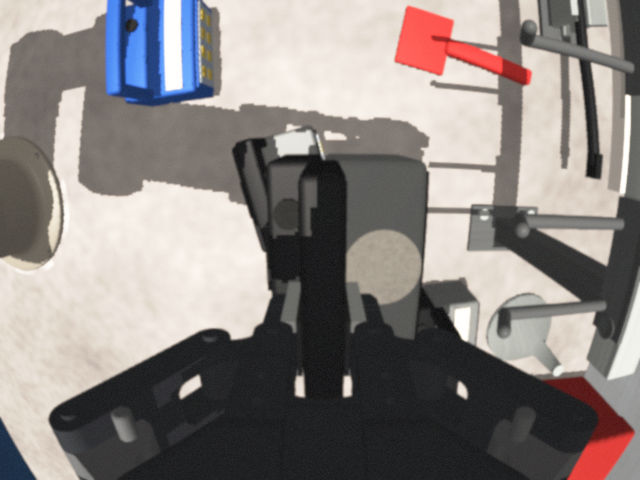

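The lamp is held level. Hook0's prong tips are at about (228,522) and (320,503). I check the hook position from these, then hang it.

```bash
cat >> h.py <<'E'
def hang(H,f0,z=.305):
    arm.move_linear([.5,H[1],z],down(0),velocity=.15)
    arm.move_linear([H[0],H[1],z],velocity=.08); s=st(); print('over',s['gripper_width'],s['ft_force'])
    arm.move_linear([H[0],H[1],.276],velocity=.05); settle(.276,.258,f0)
    effector.grip(.3,20); arm.sleep(.3); effector.grip(.45); print('after open',fz()-f0,st()['gripper_width'])
    p=st()['tcp_pos']; arm.move_linear([H[0],H[1],.40],velocity=.1); arm.sleep(.3)
E
python3 - <<'E'
from h import *
d=shot('wrist')
a=onz(d,228,522,.282,True);b=onz(d,320,503,.282,True);print(a,b)
cy=(a[1]+b[1])/2;print(cy)
assert abs(cy)<.008 and abs(st()['gripper_width']-.17)<.02
hang((.626,cy/2),0.)
arm.reach([.5,.0,.45],down(0)); shot('wrist','h1.png'); print(st()['clock'])
E
```

```text
[0.57593506 0.02918173 0.282     ] [ 0.57382204 -0.02023173  0.282     ]
0.004475001363669191
over 0.1697662492724553 [ 0.52622993  0.41003276 -3.3680094 ]
settled z 0.27 df 9.868079334970833 held -4.099051304409941
after open -0.22688612622743695 0.45298445841271173
25.4833
```

View pics/h1.png

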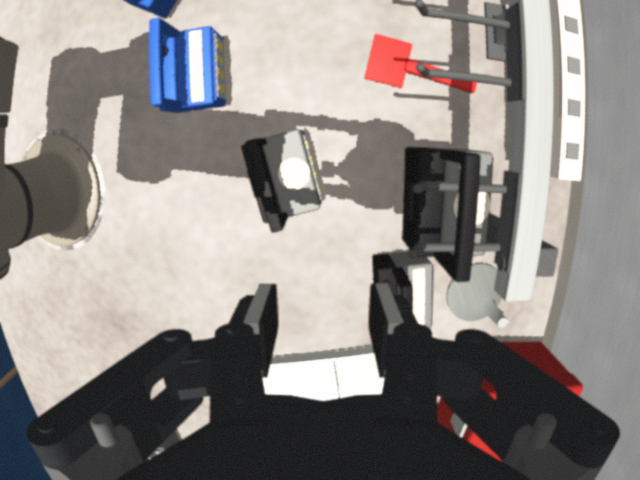

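Lamp 1 hangs on both prongs of hook0. Now the other round lamp goes to hook2.

```bash
python3 - <<'E'
from h import *
d,x=look((.4295,.0108,.2591))
f0=pick(x)
arm.move_linear([.48,.15,.32],down(0),velocity=.15)
arm.move_linear([.48,.309,.315],down(0),velocity=.15); arm.sleep(.3)
shot('wrist','c2.png'); s=st();print(s['gripper_width'],s['grip_force'],fz()-f0,s['clock'])
E
```

```text
fit [0.4287 0.0056 0.1828] 1.202
w 0.17269634265575218 80.7029378414154
lift df -3.728510233351167 0.1702031357688872 79.4023597240448
up 0.17009425457778307 79.46427941322327 -3.596581937455755
0.16895799782324375 79.42662835121155 -3.608609416417234 33.7583
```

View pics/c2.png

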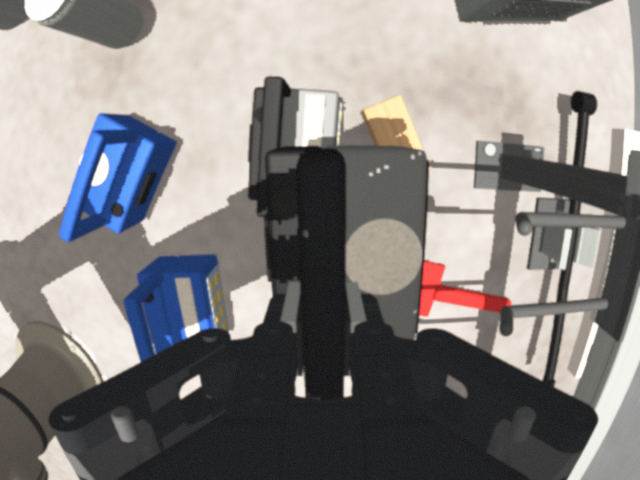

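Held level. The bar sits about 5 mm off in +y, and the tips are at (222,523) and (318,505). The target y is about 0.310.

```bash
python3 - <<'E'
from h import *
d=shot('wrist');a=onz(d,222,523,.282,True);b=onz(d,318,505,.282,True);print(a,b)
assert abs(st()['gripper_width']-.17)<.02
hang((.626,.310),0.)
arm.reach([.5,.28,.45],down(0)); shot('wrist','h2.png'); print(st()['clock'])
d,x=look((.613,-.1717,.0786))
cv2.imwrite('pics/x.png',overlay(d,x,scale=3))
E
```

```text
[0.57619075 0.34113561 0.282     ] [0.57491374 0.28983799 0.282     ]
over 0.1735196732542179 [-1.09013478  0.19242951 -3.20442575]
settled z 0.27 df 9.279030600298922 held -4.233494008082705
after open -0.14893548218491126 0.45046688914919114
41.3667
fit [ 0.615  -0.1769  0.1138] 0.803
```

View pics/h2.png

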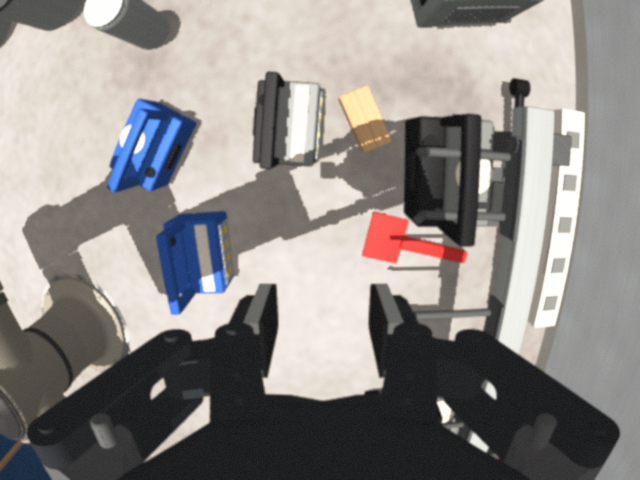

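View pics/x.png

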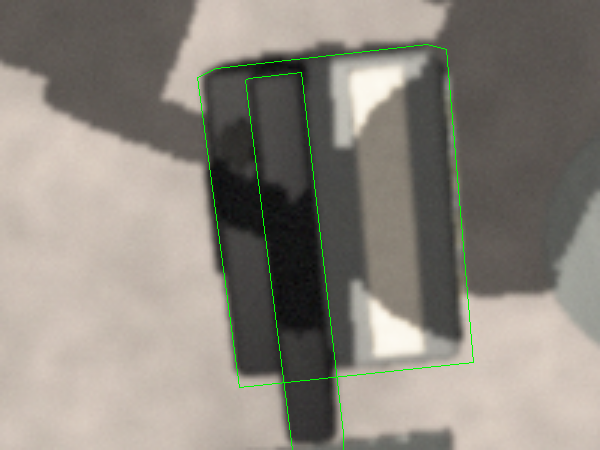

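Both round lamps hang properly. The strip lamp by the funnel hasn't moved from the first fit, so I pick it from there.

```bash
cat >> h.py <<'E'
def place(nest,f0,yaw=.1295):
    x=nest[0]-.014*np.cos(yaw); y=nest[1]-.014*np.sin(yaw)
    arm.move_linear([x,y,.32],down(yaw),velocity=.15); s=st(); print('over',s['gripper_width'],s['clock'])
    arm.move_linear([x,y,.18],velocity=.12); arm.move_linear([x,y,.146],velocity=.05); print('w',st()['gripper_width']); settle(.146,.128,f0)
    effector.grip(.3,20); arm.sleep(.2); effector.grip(.45); print('open',fz()-f0)
    arm.move_linear([x,y,.34],velocity=.12)
E
python3 - <<'E'
from h import *
f0=pick((.613,-.172,.079))
place((.605,-.368),f0)
arm.reach([.52,-.25,.42],down(0)); shot('wrist','p1.png'); print(st()['clock'])
E
```

```text
w 0.16897867751423618 80.10697603225708
lift df -4.824003823753205 0.16919522156393269 78.92639994621277
up 0.16805490492496125 78.97785186767578 -4.700426642967257
over 0.17311802080875033 49.5667
w 0.17447278211054004
settled z 0.13999999999999999 df 4.134386277604224 held -4.597926419904135
open -0.20098593310776905
56.4667
```

View pics/p1.png

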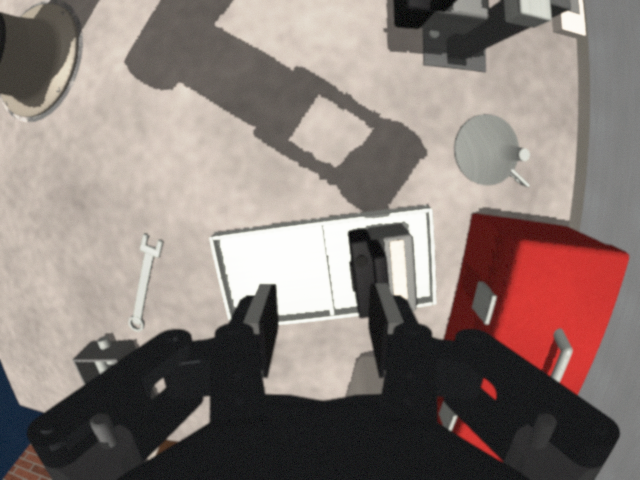

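It sits flat in the far nest. Now the last strip lamp.

```bash
python3 - <<'E'
from h import *
d,x=look((.4363,.367,-.0692))
if np.hypot(x[0]-.4363,x[1]-.3701)>.008: cv2.imwrite('pics/x2.png',overlay(d,x,scale=3)); raise SystemExit('moved?')
f0=pick(x)
arm.move_linear([.46,.0,.32],down(0),velocity=.18); print(st()['gripper_width'],fz()-f0)
place((.444,-.389),f0)
arm.reach([.36,-.1,.5],down(0)); shot('wrist','e1.png'); print(st()['clock'])
arm.goto_joints([-1.431,0.342,1.524,0,1.275,-0.146]); shot('scene','e2.png')
E
```

```text
fit [ 0.4352  0.3698 -0.08  ] 0.419
w 0.16896032980741935 79.13690328598022
lift df -5.701152247952448 0.16811485249018618 78.01845073699951
up 0.173389105755868 78.09103488922119 -6.1113628418732695
0.16997012511356882 -6.290335154420124
over 0.16982480637368422 68.7417
w 0.17359978687303027
settled z 0.13999999999999999 df 5.053528770483026 held -6.082938178789874
open -0.5497762003352621
76.2417
```

View pics/e2.png

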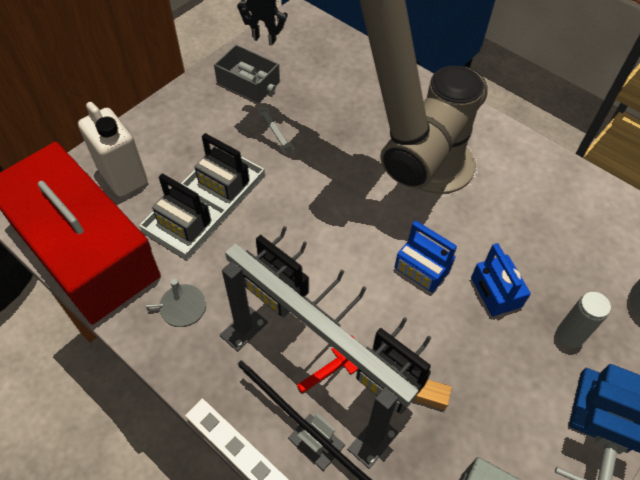

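The final scene view shows two lamps standing in the tray, at about (222,170) and (183,213), and two hanging on the outer hooks, at about (280,268) and (400,360). Everything else is where it was.

```bash
python3 -c "
from h import *
arm.sleep(.5); print(arm.hand_in())"
```

```text
the job is handed in; nothing more can be done
None
```

Job handed in: both round-tag lamps hang on hook0 and hook2, and both strip-tag lamps stand in the tray, one in each nest; only four lamps were present.

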